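# Mount the round peg hanger on its drying post

## Task

Put the round pink peg hanger on its drying post: pick it up by the square neck, lower it level over the upright rod, and when its foot meets the brass cross bar, turn it gently under light pressure until the slots drop over the bar and the hanger sits fully home on the white collar. Never force it down, do not drop it, leave the tumbler, soap dish and beater where they are, and let go at the end.

Things in the scene. Friction and masses are not known exactly. Their poses are not given: they have to be found in the camera images.
- hanger_mid (a point): Loose pink plastic peg hanger, upright, 100 mm high, about 260 g (varies). Point on its bore axis, 50 mm above its underside. z = bore axis, up; x, y square to its neck's faces. Bore 17 mm diameter, right through. Ring and eight pegs round it: 210 mm over all, 3 to 55 mm above the underside, carried by four thin spokes; above them the neck is free all round.
- hanger_grip (a point): Point to grip the hanger: on its axis, 88 mm above its underside, near the top of its square neck, 32 x 32 mm, which runs from 14 to 100 mm above the underside. Grip two opposite faces (across the hanger's x or y).
- hanger_foot (a point): Centre of the hanger's underside. Foot: 44 x 44 mm, the lowest 14 mm. Two slots, 8 mm wide and 14 mm deep, cross the underside along the hanger's x and y, so a slot comes round every quarter turn.
- post_seat (a point): Fixed drying post: point on its rod's axis at the top face of the white collar (68 mm diameter), where the hanger's underside must finally rest, 30 mm above the plank. z up along the rod. Rod vertical, 14 mm diameter. Below, a concrete foot 144 mm in diameter, 18 mm high.
- post_tip (a point): Centre of the rod's tip, 112 mm above post_seat, 142 mm above the plank. The last 10 mm taper from 14 to 7 mm diameter.
- post_bar (a point): Top of the fixed brass cross bar on the collar, on the rod's axis, 8 mm above post_seat. Bar 46 mm long, 5 mm wide, 8 mm high. Its direction differs each time and is NOT given by these axes: turn the lightly pressed hanger up to a quarter turn to find it. Off it the foot stops here; slots pass within about 4 degrees. More than 35 N on bar, collar or rod is too much.
- tumbler: Closed stainless steel tumbler, 67 mm in diameter, 112 mm high; origin at the centre of its underside. Leave alone.
- soap_dish: Green soap dish with white drainer and a bar of soap, 85 x 125 mm, 40 mm high; origin at the centre of its underside. Leave alone.
- beater: Wooden paddle beater lying flat along its own x, blade 240 x 85 x 22 mm whose centre is 90 mm along +x from the origin, handle reaching 180 mm to -x; origin on the underside. Leave alone.
Things that resemble listed ones, but are neither listed nor needed, are in the scene too. Of the things that look like the part that bears post_seat, the smallest one is meant.

How it is judged (in metres and radians):
On the way:
1. the hanger is threaded on the rod, level, its foot at least 40 mm below the rod's tip (horizontal distance between hanger_mid and post_seat below 0.008 m and height (world z) of hanger_mid below 0.152 m and angle between hanger_mid's own z axis and vertical below 0.12 rad), for 0.1 s.
At the end, for the whole second after the job is handed in: The hanger is on the rod (axis within 5 mm), fully home with the bar in its slots (foot within 2.5 mm of the collar), upright within 0.05 rad, released and at rest; the bystanders stand where they were (horizontal distance between hanger_mid and post_seat below 0.005 m and z of hanger_mid in the frame of post_seat below 0.0525 m and angle between hanger_mid's own z axis and vertical below 0.05 rad and linear speed of hanger below 0.02 m/s and contact force between the fingers and hanger below 0.1 N); the robot touches nothing.
It fails at once if the hanger pressed on the post, collar or bar with more than 35 N (contact force between hanger and collar above 35 N or contact force between hanger and post above 35 N).
It fails at once if the hanger tipped more than 17 degrees (angle between hanger_mid's own z axis and vertical above 0.3 rad).
It fails at once if a bystander moved more than 20 mm (distance of any of tumbler, soap_dish, beater from where it was at the start of the episode above 0.02 m).
It fails at once if the hanger dropped (moving faster than 0.5 m/s with the fingers off it) (linear speed of hanger above 0.5 m/s and contact force between the fingers and hanger below 0.1 N).
It also fails if it takes over 67 s, if anything falls off the work surface, if the arm or the gripper's body presses on something with over 40 N, if the wrist force passes 120 N, or if a joint passes its speed limit or range.

## Robot

A 6-joint arm with a two-finger parallel gripper is mounted at the origin on the work surface. World frame = base frame: x ahead of the robot, y to its left, z up, the work surface at z = 0. Lengths are in mm, angles in rad, forces in N, time in s.
With the tool pointing down it reaches from about 350 to 875 mm from the base axis. Payload 4.2 kg.
Tool frame: the origin (TCP) lies midway between the tips of the shut fingers; the grasp point (between the pads) lies 19 mm behind it (arm.grip_point_offset is the distance from the TCP to the grasp point, in mm); z points along the fingers, x is the direction in which the jaws open and shut, and the axes are right-handed (so a half turn about z gives the same grasp; the last joint's range is limited). The gripper opens to 85 mm and grips with 20 to 120 N. Pads are 22 mm wide; open, the fingers measure 114 mm over their backs; the gripper's body (76 mm by 85 mm) begins 54 mm behind the grasp point. The pads swing forward as they close: fully open they stand 13 mm farther back than shut.
Start: joints at [-1.09, 0.385, 0.008, 0, -1.194, -0.259], TCP at [137.509, -609.664, 231.312] pointing down, gripper open.
Joint ranges: [-3.14, 3.14], [-1.21, 2.06], [-1.07, 1.41], [-3.16, 2.05], [-2.99, -0.16], [-3.1, 3.1]. Speed limits (rad/s): [2.79, 2.79, 3.14, 3.14, 3.14, 3.14].

## Interface

Orientations are given as a unit quaternion [x, y, z, w].
In Python, from bench import arm gives the robot as it stands.
- The arm moves only by the tool move_arm, never from a script. Its argument "targets" is a list of rows, each a list of 7 numbers: the shift along the tool's x, y, z in cm, then the turn, a rotation vector about the tool's x, y, z in degrees, then the closure in counts, from 0 (fully open) to 255 (shut). In form: [[x, y, z, wx, wy, wz, grip], ...]. A call has 1 to 20 rows; each row is the pose to reach, as a shift and turn from the pose commanded when the call began, along the tool's axes at that moment; what a row does not reach only later rows make up. A row lasts 1/8 s, in which the tool goes at most 62.5 mm and 10.7 degrees, less where a joint would pass 70% of its speed; a pose out of reach is approached as far as the arm can. A call with a gripper value outside its range is refused whole. The fingers move at their own pace and stop on an object; the grip force is fixed at half the most. Time passes only in rows, so rows that repeat a pose let the fingers close. It gives the time, the measured TCP pose, the force and the opening at its end, in the units of the state.
- arm.read_state(): the state, without advancing time (a new reading comes with each control period).
- arm.get_image(name): name is "side" or "top" or "wrist"; returns (picture, depth): 400x640x3 uint8, blue, green, red; 400x640 float32, mm along the optical axis (not along the pixel's ray), 0 where there is no reading.
- arm.camera_params(name): a dict with "mtx" (3x3 intrinsics, pixels), "world_to_cam" (4x4, takes a point from world to camera coordinates); the wrist camera has in their place "mount" (4x4, takes a point from camera to tool coordinates, whose origin is the TCP and whose axes are the tool frame's). Camera axes: x right, y down, z forward; pixel columns grow to the right and rows downward; lengths in mm; the calibration is good to about 2 mm. A picture is of the moment at which its call begins: read the wrist's pose just before it. camera_params takes no time and is no camera call.
- arm.job_done(): hands the job in, once; it reports no verdict.
Trained networks look in the newest picture that a camera, given by its name, has taken for a name from the list of things; names that differ only in an ending like _2 or _b are one class to them, and where a whole thing is asked for, a point or a joint stands for the part that bears it (a point fixed in the world has none). Each returns a list of dicts, best first, with "score" (0 to 1); they miss things now and then, are a little off and sometimes report something else, mostly with a low value. They report only what shows in the picture. A call takes as long as a camera call. They do not tell look-alikes from the thing itself.
- arm.search_frame(thing, camera): "bbox" ([left, top, right, bottom] in pixels, round what is visible of it).
- arm.tip_of(thing, camera): "uv" ([column, row] in pixels: a listed point, or the origin of a listed thing).
The state is a dict: "clock": time; "joints": joint angles; "joint_vel": joint speeds; "joint_efforts": joint torques, N m; "position": TCP position; "ee_rot": TCP orientation; "contact_force": force on the tool from outside, world axes, zero at the start; "wrist_torque": the same for the moment, N m; "gripper_width": finger opening in mm.
Only numpy, scipy, OpenCV 4.12 (cv2) and the standard library are available. Lean on these libraries where they do the work, as an engineer would, in place of code of your own. Each camera call takes 0.05 s, during which the arm holds its last target.

## Working session

There is one attempt and no reset: what is moved stays moved. The work goes in short steps, Python scripts to look and compute and a tool call to move; the robot and the scene stay as the last step left them, time stands still between calls to the robot, and variables do not carry over. Pictures are saved under pics/ and viewed, and the job is handed in when it is done.

Besides the shell and the picture viewer there is one more tool, called as name([rows], argument=value, ...), one row to a line, values as JSON. move_arm: Moves the arm, as the interface text tells. Its arguments: {"type":"object","properties":{"targets":{"type":"array","items":{"type":"array","items":{"type":"number"}}}},"required":["targets"]}

```bash
mkdir -p pics
cat > h.py <<'E'
import numpy as np, cv2
from bench import arm
from scipy.spatial.transform import Rotation as R
def snap(n,f):
    s=arm.read_state(); im,d=arm.get_image(n); cv2.imwrite('pics/%s.png'%f,im); np.save('pics/%s.npy'%f,d); return s,im,d
def c2w(n,s=None):
    p=arm.camera_params(n)
    if 'world_to_cam' in p: return p['mtx'],np.linalg.inv(p['world_to_cam'])
    T=np.eye(4);T[:3,:3]=R.from_quat(s['ee_rot']).as_matrix();T[:3,3]=s['position']
    return p['mtx'],T@p['mount']
def ray(K,T,uv):
    d=T[:3,:3]@np.linalg.solve(K,[uv[0],uv[1],1.]); return T[:3,3],d
def atz(K,T,uv,z):
    o,d=ray(K,T,uv); return o+d*(z-o[2])/d[2]
def cloud(K,T,D):
    v,u=np.mgrid[:D.shape[0],:D.shape[1]]
    P=np.stack([(u-K[0,2])/K[0,0]*D,(v-K[1,2])/K[1,1]*D,D],-1)
    return P@T[:3,:3].T+T[:3,3]
E
python3 - <<'E'
from h import *
for c in ['side','top','wrist']:
    s,im,d=snap(c,c+'0')
    for t in ['hanger_mid','hanger_grip','post_seat','post_tip','post_bar']:
        print(c,t,[(np.round(r['uv']),round(r['score'],2)) for r in arm.tip_of(t,c)])
    K,T=c2w(c,s); print(np.round(T,2).tolist(),K[0,0])
print(arm.read_state())
E
```

```text
side hanger_mid [(array([292., 260.]), 0.96)]
side hanger_grip []
side post_seat [(array([334., 188.]), 0.71), (array([264., 173.]), 0.61), (array([398., 174.]), 0.55)]
side post_tip [(array([257., 134.]), 0.73), (array([326., 160.]), 0.68), (array([405., 134.]), 0.58)]
side post_bar [(array([398., 172.]), 0.83), (array([264., 167.]), 0.66), (array([331., 185.]), 0.6)]
[[-0.99, -0.09, 0.1, 374.37], [-0.13, 0.7, -0.71, 938.76], [-0.01, -0.71, -0.7, 1048.58], [0.0, 0.0, 0.0, 1.0]] 438.3091224529335
top hanger_mid [(array([260., 197.]), 0.56)]
top hanger_grip [(array([258., 199.]), 0.97)]
top post_seat [(array([355., 217.]), 0.93), (array([394., 286.]), 0.65), (array([372., 141.]), 0.57)]
top post_tip [(array([381., 132.]), 0.88), (array([362., 210.]), 0.8), (array([402., 290.]), 0.66)]
top post_bar [(array([373., 140.]), 0.93), (array([393., 290.]), 0.73), (array([361., 215.]), 0.63)]
[[-0.02, -0.99, 0.12, 369.22], [-1.0, 0.02, 0.02, -40.08], [-0.02, -0.12, -0.99, 1355.49], [0.0, 0.0, 0.0, 1.0]] 405.0285480393804
wrist hanger_mid []
wrist hanger_grip []
wrist post_seat [(array([531., 3
[... 206 characters left out ...]
clock': 0.9, 'joints': array([-1.09036364e+00,  3.84664858e-01,  7.88257067e-03,  3.39773104e-05,
       -1.19401972e+00, -2.58606833e-01]), 'joint_vel': array([-0.00029369,  0.00110393, -0.00114535, -0.00016211,  0.00058674,
        0.00038114]), 'joint_efforts': array([-6.52758226e-04, -3.92075014e+01,  1.88618499e+01,  4.19071108e+00,
       -2.93886824e-04,  5.72384721e-06]), 'position': array([ 137.51617929, -609.65096359,  231.33152175]), 'ee_rot': array([ 6.24490473e-01,  7.81032425e-01, -1.33024292e-05, -8.98138299e-06]), 'contact_force': array([ 0.57922327, -0.55150417,  0.45672163]), 'wrist_torque': array([ 0.00485748, -0.00802245, -0.01083676]), 'gripper_width': 85.20177718253677}
```

View pics/side0.png

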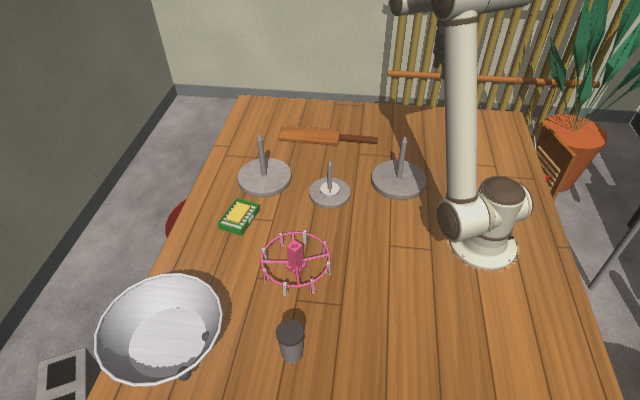

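View pics/top0.png

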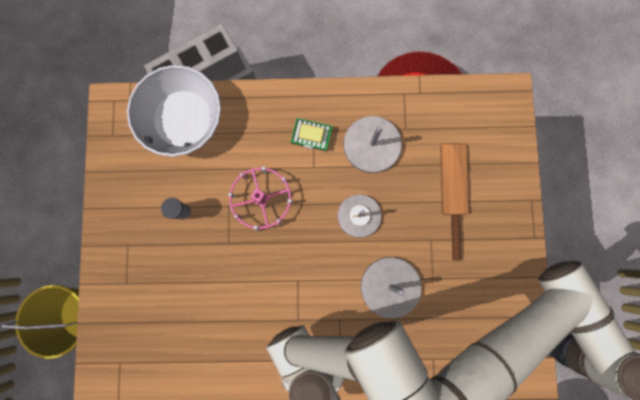

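View pics/wrist0.png

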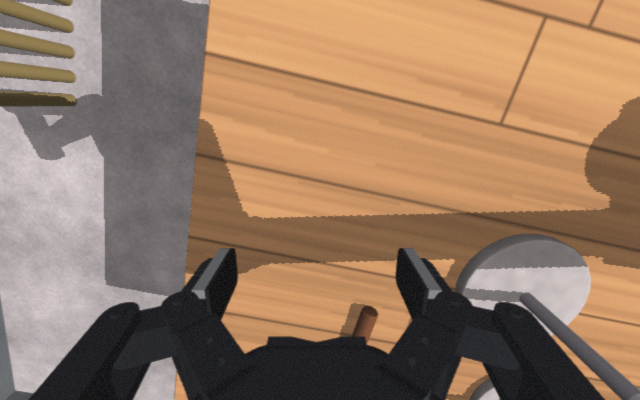

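Run:
```python
from h import *
K,T=c2w('top')
print('grip',atz(K,T,(258,199),88),'mid',atz(K,T,(260,197),50))
for uv in [(362,210)]: print('tip',atz(K,T,uv,142))
print('seat',atz(K,T,(355,217),30),atz(K,T,(361,215),38))
K2,T2=c2w('side')
print('side mid',atz(K2,T2,(292,260),50),'tip',atz(K2,T2,(326,160),142),'seat',atz(K2,T2,(334,188),30))
for n,KK,TT in (('top',K,T),('side',K2,T2)):
    P=cloud(KK,TT,np.load('pics/%s0.npy'%n)); im=cv2.imread('pics/%s0.png'%n)
    hsv=cv2.cvtColor(im,cv2.COLOR_BGR2HSV)
    m=(hsv[...,0]>155)&(hsv[...,0]<178)&(hsv[...,1]>90)
    q=P[m&(P[...,2]>5)&(P[...,2]<130)]
    print(n,len(q),'top z',np.percentile(q[:,2],[5,50,95,99]))
    t=q[q[:,2]>93]; print('necktop',len(t),t.mean(0) if len(t) else '',t.min(0),t.max(0))
    r=q[(q[:,2]<60)]; print('ring bbox',r[:,:2].min(0),r[:,:2].max(0),(r[:,:2].min(0)+r[:,:2].max(0))/2)
    # post: white collar
    c=P[...,:2]; x0=np.array([350,-100.])
    m2=(P[...,2]>60)&(P[...,2]<150)&(np.linalg.norm(c-x0,axis=-1)<90); w=P[m2]; print('rod',len(w),np.median(w,0) if len(w) else '')
    m3=(P[...,2]>14)&(P[...,2]<24)&(np.linalg.norm(c-x0,axis=-1)<130); w=P[m3]; print('foot',len(w),w.min(0),w.max(0))
```

```text
grip [545.82286728 161.81161828  88.        ] mid [557.5736915  161.30951482  50.        ]
tip [ 498.5813857  -160.37971633  142.        ]
seat [ 487.89380749 -147.86982925   30.        ] [ 493.34374338 -166.92926898   38.        ]
side mid [563.59685298 177.57935732  50.        ] tip [ 507.78418411 -171.20118903  142.        ] seat [ 478.84501523 -161.13859115   30.        ]
top 696 top z [ 16.77962279  48.03730278 101.36794127 103.31889071]
necktop 89 [556.32360966 162.01422027 100.65647856] [537.38725255 140.26463095  94.29858374] [576.31540861 181.53384432 105.39112652]
ring bbox [456.1407499   62.82536314] [656.1727538  263.33523918] [556.15675185 163.08030116]
rod 0 
foot 456 [ 241.98012782 -228.911893     14.20223659] [479.76634706 -95.59838428  23.99599261]
side 1083 top z [ 13.7786495   46.3681389   99.20245473 102.45622769]
necktop 105 [556.12669932 165.39117767  99.25717421] [535.99767682 142.51059778  93.47360734] [576.51814134 183.37661414 106.22505606]
ring bbox [458.69967933  65.38947555] [656.8599422  265.43763327] [557.77981077 165.41355441]
rod 0 
foot 380 [ 237.45399121 -229.79721498   14.00735389] [479.62831768 -93.82103913  23.99500499]
```

Run:
```python
import cv2
a=cv2.imread('pics/top0.png'); 
cv2.imwrite('pics/topz.png',cv2.resize(a[150:250,210:400],None,fx=4,fy=4,interpolation=cv2.INTER_CUBIC))
a=cv2.imread('pics/side0.png')
cv2.imwrite('pics/sidez.png',cv2.resize(a[150:300,240:360],None,fx=4,fy=4,interpolation=cv2.INTER_CUBIC))
```

```text
(no output)
```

View pics/topz.png

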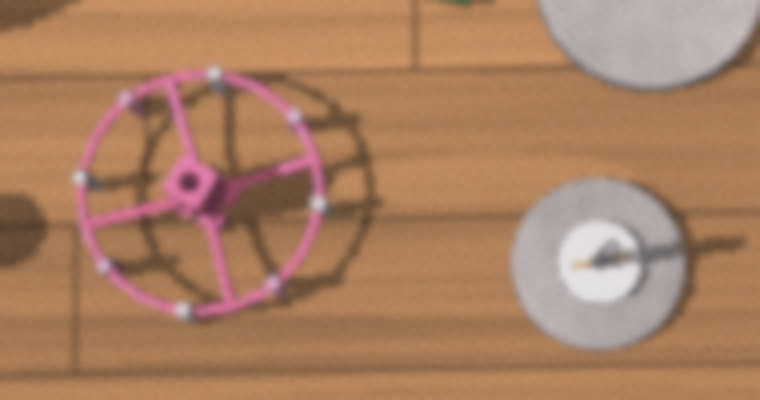

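View pics/sidez.png

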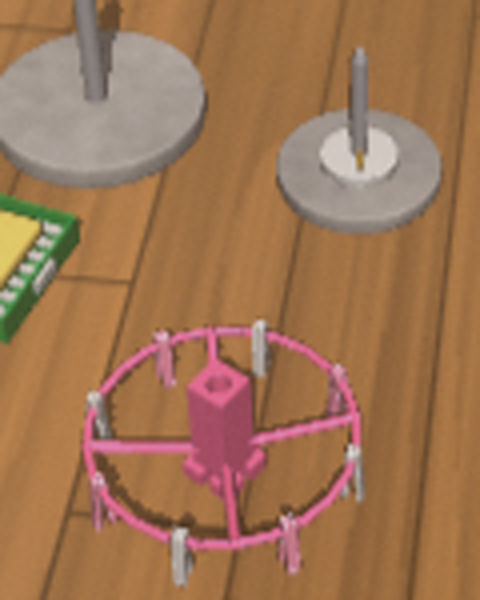

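Run:
```python
from h import *
K,T=c2w('top');K2,T2=c2w('side')
def tri(a,b):
    o1,d1=ray(K,T,a);o2,d2=ray(K2,T2,b)
    A=np.stack([d1,-d2],1);s=np.linalg.lstsq(A,o2-o1,rcond=None)[0]
    p,q=o1+s[0]*d1,o2+s[1]*d2
    return (p+q)/2,np.linalg.norm(p-q)
print('tipR',tri((402,290),(405,134)));print('tipL',tri((381,132),(257,134)));print('tip',tri((362,210),(326,160)))
s=arm.read_state();print(arm.camera_params('wrist')['mount'].round(2).tolist())
# collar from white pixels
for n,KK,TT,win in (('top',K,T,(195,240,335,385)),('side',K2,T2,(170,205,305,355))):
    im=cv2.imread('pics/%s0.png'%n);h=cv2.cvtColor(im,cv2.COLOR_BGR2HSV)
    P=cloud(KK,TT,np.load('pics/%s0.npy'%n))
    a,b,c,d=win; sub=np.zeros(im.shape[:2],bool);sub[a:b,c:d]=1
    g=sub&(P[...,2]>12)&(P[...,2]<24);w=P[g];print(n,'disc bbox',w.min(0),w.max(0),(w.min(0)+w.max(0))/2)
    m=sub&(P[...,2]>26)&(P[...,2]<34);w=P[m];print(n,'collar',len(w),w.min(0),w.max(0),(w.min(0)+w.max(0))/2)
    m=sub&(P[...,2]>50)&(P[...,2]<160);w=P[m];print(n,'rod',len(w),np.median(w,0) if len(w) else '')
```

```text
tipR (array([ 262.83504156, -258.30720101,  203.90751832]), np.float64(6.1150455404773485))
tipL (array([ 734.28234622, -218.13088755,  190.05511895]), np.float64(20.164920715637447))
tip (array([ 501.98493871, -159.33845826,  151.36864542]), np.float64(8.760674811107174))
[[1.0, -0.0, -0.0, -0.15], [0.0, 0.95, 0.31, -79.33], [-0.0, -0.31, 0.95, -142.74], [0.0, 0.0, 0.0, 1.0]]
top disc bbox [ 425.64609543 -232.14161345   12.05885716] [562.83764847 -92.5509019   23.96189079] [ 494.24187195 -162.34625768   18.01037398]
top collar 231 [ 461.17296171 -194.01620554   26.0361283 ] [ 527.44934132 -108.05975181   33.93490143] [ 494.31115151 -151.03797867   29.98551486]
top rod 33 [ 492.4151072  -160.51462041  123.02336987]
side disc bbox [ 423.70531705 -233.45158304   12.13834469] [567.12500206 -92.02140832  23.95979202] [ 495.41515955 -162.73649568   18.04906836]
side collar 170 [ 461.98125719 -191.9977633    26.02409761] [ 527.36638614 -127.93310838   33.83496191] [ 494.67382167 -159.96543584   29.92952976]
side rod 59 [ 495.42520469 -157.22295032   83.37927047]
```

move_arm([
  [8, 8.8, -1.9, 0, 0, 0, 0],
  [36.9, 40.5, -1.9, 0, 0, 0, 0],
  [36.9, 40.5, -1.9, 0, 0, 0, 0],
  [36.9, 40.5, -1.9, 0, 0, 0, 0],
  [36.9, 40.5, -1.9, 0, 0, 0, 0],
  [36.9, 40.5, -1.9, 0, 0, 0, 0],
  [36.9, 40.5, -1.9, 0, 0, 0, 0],
  [36.9, 40.5, -1.9, 0, 0, 0, 0],
  [36.9, 40.5, -1.9, 0, 0, 0, 0],
  [36.9, 40.5, -1.9, 0, 0, 0, 0],
  [36.9, 40.5, -1.9, 0, 0, 0, 0],
  [36.9, 40.5, -1.9, 0, 0, 0, 0],
  [36.9, 40.5, -1.9, 0, 0, 0, 0],
  [36.9, 40.5, -1.9, 0, 0, 0, 0],
])

```text
clock: 2.65
position: [451.1, -161.2, 250.4]
ee_rot: [0.625, 0.781, 0.0, 0.0]
contact_force: [0.3, -1.0, 0.1]
gripper_width: 85.5
```

Run:
```python
from h import *
s,im,d=snap('wrist','w1'); print(s['clock'],s['position'],s['joint_vel'],s['ee_rot'])
for t in ['post_seat','post_tip','post_bar']: print(t,arm.tip_of(t,'wrist'))
K,T=c2w('wrist',s)
np.savez('pics/w1.npz',K=K,T=T)
P=cloud(K,T,d)
for a,b in [(12,24),(27,33),(34,42),(60,100),(100,140)]:
    m=(P[...,2]>a)&(P[...,2]<b)&(np.hypot(P[...,0]-494.5,P[...,1]+161)<80); w=P[m]
    print(a,b,len(w),w.min(0),w.max(0),np.median(w,0)) if len(w) else print(a,b,0)
cv2.imwrite('pics/w1z.png',cv2.resize(im[120:320,220:420],None,fx=3,fy=3,interpolation=cv2.INTER_CUBIC))
```

```text
2.65 [ 451.07978094 -161.22268469  250.37807476] [ 0.00663166 -0.00067254  0.00222155  0.00123998 -0.00018714  0.00141337] [6.25004608e-01 7.80621058e-01 4.55070535e-05 5.11805851e-05]
post_seat [{'uv': [309.8, 199.4], 'score': 0.8}, {'uv': [244.8, 336.3], 'score': 0.68}]
post_tip [{'uv': [306.5, 236.2], 'score': 0.7}, {'uv': [498.9, 269.9], 'score': 0.47}]
post_bar [{'uv': [309.5, 197.7], 'score': 0.87}, {'uv': [240.9, 337.7], 'score': 0.58}, {'uv': [357.7, 351.6], 'score': 0.19}]
12 24 5463 [ 424.10102402 -234.29294619   12.2658579 ] [566.28564781 -92.16614902  23.9831671 ] [ 481.64839786 -168.33279215   18.08361136]
27 33 1393 [ 461.9697284  -196.43314916   27.09122731] [ 528.5698242  -129.46561986   32.996306  ] [ 488.80442111 -165.46246157   30.09325627]
34 42 112 [ 488.67236927 -184.9883347    34.03623376] [ 501.45444572 -141.14460485   41.44580342] [ 494.8401228  -165.58151576   37.90356022]
60 100 127 [ 488.62677964 -169.87142699   60.38838258] [ 495.5110729  -157.18743365   99.92117602] [ 490.00510133 -163.99322906   81.64413789]
100 140 234 [ 488.62602578 -169.9198733   100.29958422] [ 499.41456529 -156.15281068  139.765852  ] [ 490.70781422 -163.72849979  126.59442833]
```

View pics/w1z.png

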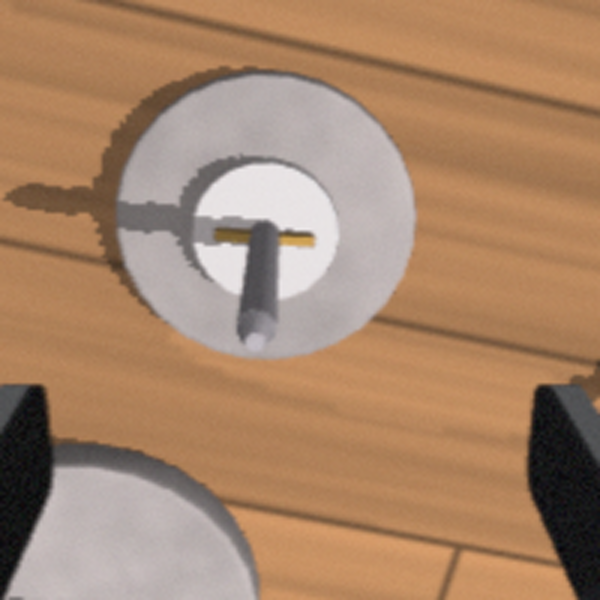

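Run:
```python
from h import *
z=np.load('pics/w1.npz');K,T=z['K'],z['T'];im=cv2.imread('pics/w1.png');d=np.load('pics/w1.npy');P=cloud(K,T,d)
h=cv2.cvtColor(im,cv2.COLOR_BGR2HSV)
near=np.hypot(P[...,0]-495,P[...,1]+163)<32
m=near&(h[...,1]>100); v,u=np.nonzero(m);print(len(v),u.min(),u.max(),v.min(),v.max())
q=np.array([atz(K,T,(a,b),36)[:2] for a,b in zip(u,v)])
c=q.mean(0);w,V=np.linalg.eigh(np.cov((q-c).T));print(c,np.degrees(np.arctan2(V[1,1],V[0,1])))
t=(q-c)@V[:,1];print(t.min(),t.max(),np.sqrt(w))
# collar: white pixel mask, ellipse -> project to z=30
mw=(P[...,2]>26)&(P[...,2]<34)&near.astype(bool)|((P[...,2]>26)&(P[...,2]<34)&(np.hypot(P[...,0]-495,P[...,1]+163)<45))
c,_=cv2.findContours(mw.astype(np.uint8),cv2.RETR_EXTERNAL,cv2.CHAIN_APPROX_NONE);c=max(c,key=cv2.contourArea)[:,0]
q=np.array([atz(K,T,p,30)[:2] for p in c]);hull=cv2.convexHull(q.astype(np.float32))
print('collar circ',cv2.minEnclosingCircle(hull))
md=(P[...,2]>12)&(np.hypot(P[...,0]-495,P[...,1]+163)<80)
c,_=cv2.findContours(md.astype(np.uint8),cv2.RETR_EXTERNAL,cv2.CHAIN_APPROX_NONE);c=max(c,key=cv2.contourArea)[:,0]
q=np.array([atz(K,T,p,18)[:2] for p in c]);print('disc',cv2.minEnclosingCircle(cv2.convexHull(q.astype(np.float32))))
print('tip',atz(K,T,(220+256/3,120+340/3),142), atz(K,T,(306.5,236.2),142))
```

```text
77 292 323 197 201
[ 495.89072751 -162.97328794] 99.07775955230618
-21.77579149948028 20.727558425791138 [ 1.49099665 14.90758257]
collar circ ((495.076904296875, -163.1655731201172), 34.14921951293945)
disc ((907.757568359375, -149.49258422851562), 453.13079833984375)
tip [ 495.83975108 -162.56773685  142.        ] [ 498.69042103 -160.77086568  142.        ]
```

move_arm([
  [30.4, 13.4, 0, 0, 0, 0, 0],
  [30.4, 13.4, 0, 0, 0, 0, 0],
  [30.4, 13.4, 0, 0, 0, 0, 0],
  [30.4, 13.4, 0, 0, 0, 0, 0],
  [30.4, 13.4, 0, 0, 0, 0, 0],
  [30.4, 13.4, 0, 0, 0, 0, 0],
  [30.4, 13.4, 0, 0, 0, 0, 0],
  [30.4, 13.4, 0, 0, 0, 0, 0],
  [30.4, 13.4, 0, 0, 0, 0, 0],
  [30.4, 13.4, 0, 0, 0, 0, 0],
])

```text
clock: 4.1
position: [515.2, 164.4, 250.6]
ee_rot: [0.625, 0.781, 0.0, 0.0]
contact_force: [0.1, -0.6, 0.7]
gripper_width: 85.2
```

Run:
```python
from h import *
s,im,d=snap('wrist','w2'); print(s['clock'],s['position'],s['ee_rot'],s['joints'])
for t in ['hanger_grip','hanger_mid']: print(t,arm.tip_of(t,'wrist'))
K,T=c2w('wrist',s); np.savez('pics/w2.npz',K=K,T=T)
P=cloud(K,T,d);hsv=cv2.cvtColor(im,cv2.COLOR_BGR2HSV)
m=(hsv[...,0]>155)&(hsv[...,0]<178)&(hsv[...,1]>90)
top=m&(P[...,2]>95)&(P[...,2]<106)
top=cv2.morphologyEx(top.astype(np.uint8),cv2.MORPH_OPEN,np.ones((3,3)))
v,u=np.nonzero(top); print(len(v))
q=np.array([atz(K,T,p,100)[:2] for p in zip(u,v)],np.float32)
print(cv2.minAreaRect(q),np.median(P[top>0],0))
r=P[m&(P[...,2]<60)&(P[...,2]>5)];print('ring',r.min(0),r.max(0))
cv2.imwrite('pics/w2z.png',cv2.resize(im[80:330,170:470],None,fx=2.4,fy=2.4,interpolation=cv2.INTER_CUBIC))
```

```text
4.1 [515.2287673  164.3701073  250.57903306] [6.25091566e-01 7.80551414e-01 1.39991916e-04 6.21698482e-05] [ 6.08799312e-01  2.27481517e-01 -1.68448580e-01  4.34392315e-05
 -1.17456251e+00 -1.95931377e+00]
hanger_grip [{'uv': [307.4, 212.9], 'score': 0.93}, {'uv': [57.5, 94.5], 'score': 0.49}]
hanger_mid [{'uv': [306.1, 202.0], 'score': 0.93}, {'uv': [58.5, 95.1], 'score': 0.55}]
645
((557.2905883789062, 162.62188720703125), (32.80804443359375, 33.41572952270508), 59.73405075073242) [557.42405047 162.51678225 100.05028213]
ring [456.8139325   61.84721464   5.19988181] [657.84547189 263.71953397  59.90724034]
```

View pics/w2z.png

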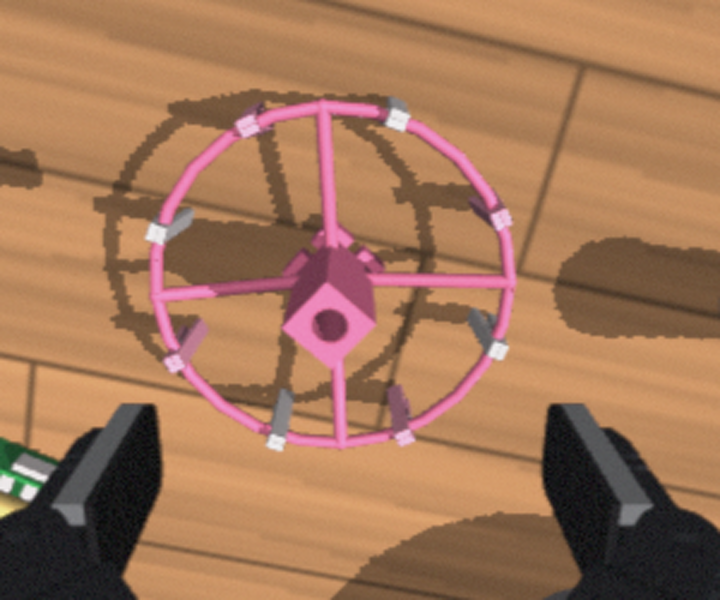

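move_arm([
  [-1.1, 4.1, 3, 0, 0, -10.5, 0],
  [-1.1, 4.1, 6, 0, 0, -21, 0],
  [-1.1, 4.1, 9, 0, 0, -31.5, 0],
  [-1.1, 4.1, 10, 0, 0, -42, 0],
  [-1.1, 4.1, 10.5, 0, 0, -47.1, 0],
  [-1.1, 4.1, 10.5, 0, 0, -47.1, 0],
  [-1.1, 4.1, 10.5, 0, 0, -47.1, 0],
])

```text
clock: 5.12
position: [557.9, 163.8, 145.7]
ee_rot: [0.261, 0.965, 0.0, 0.0]
contact_force: [-0.7, 0.1, -0.2]
gripper_width: 85.5
```

Run:
```python
from h import *
s,im,d=snap('wrist','w3'); print(s['clock'],s['position'],s['joints'])
print(R.from_quat(s['ee_rot']).as_matrix().round(4).tolist())
K,T=c2w('wrist',s); 
P=cloud(K,T,d);hsv=cv2.cvtColor(im,cv2.COLOR_BGR2HSV)
m=(hsv[...,0]>155)&(hsv[...,0]<178)&(hsv[...,1]>90)
top=m&(P[...,2]>96)&(P[...,2]<104)
top=cv2.morphologyEx(top.astype(np.uint8),cv2.MORPH_OPEN,np.ones((3,3)))
v,u=np.nonzero(top); print(len(v))
q=np.array([atz(K,T,p,100)[:2] for p in zip(u,v)],np.float32)
print(cv2.minAreaRect(q),np.median(P[top>0],0))
```

```text
5.125 [557.9042785  163.7563902  145.69644911] [ 5.63980016e-01  3.85515448e-01 -2.21668113e-01  1.38582651e-04
 -9.62947217e-01 -1.09225806e+00]
[[-0.8637, 0.504, 0.0006], [0.504, 0.8637, 0.0003], [-0.0004, 0.0005, -1.0]]
1470
((557.8916015625, 161.90347290039062), (33.331512451171875, 31.81671714782715), 61.11068344116211) [557.46980645 161.58410971 100.0545548 ]
```

View pics/w3.png

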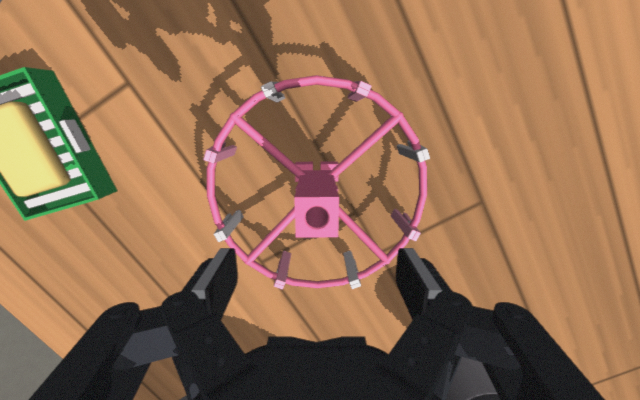

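move_arm([
  [-0.05, -0.14, 2.5, 0, 0, 0, 0],
  [-0.05, -0.14, 5, 0, 0, 0, 0],
  [-0.05, -0.14, 7, 0, 0, 0, 0],
  [-0.05, -0.14, 8, 0, 0, 0, 0],
  [-0.05, -0.14, 8, 0, 0, 0, 0],
  [-0.05, -0.14, 8, 0, 0, 0, 255],
  [-0.05, -0.14, 8, 0, 0, 0, 255],
  [-0.05, -0.14, 8, 0, 0, 0, 255],
  [-0.05, -0.14, 8, 0, 0, 0, 255],
  [-0.05, -0.14, 8, 0, 0, 0, 255],
  [-0.05, -0.14, 8, 0, 0, 0, 255],
  [-0.05, -0.14, 8, 0, 0, 0, 255],
  [-0.05, -0.14, 8, 0, 0, 0, 255],
  [-0.05, -0.14, 8, 0, 0, 0, 255],
])

```text
clock: 6.92
position: [557.7, 162.5, 66.0]
ee_rot: [0.26, 0.966, 0.0, 0.0]
contact_force: [-2.1, 1.2, 6.3]
gripper_width: 31.7
```

Run:
```python
from h import *
s,im,d=snap('wrist','w4'); print(s)
```

```text
{'clock': 6.925, 'joints': array([ 5.62342372e-01,  4.78311484e-01, -3.07523342e-01,  1.68156500e-04,
       -7.83963010e-01, -1.08907335e+00]), 'joint_vel': array([-0.00064678, -0.00020367, -0.00062608,  0.00028196, -0.00173129,
       -0.00055845]), 'joint_efforts': array([-7.57173914e-01, -3.62674570e+01,  1.33222058e+01,  3.03198338e+00,
        3.22446115e-01,  1.22975031e-02]), 'position': array([557.67808111, 162.52968262,  66.03447563]), 'ee_rot': array([2.60273974e-01, 9.65534673e-01, 3.26686412e-04, 3.82165149e-04]), 'contact_force': array([-2.10879272,  1.22881155,  6.34469388]), 'wrist_torque': array([ 0.23506658,  0.50264312, -0.02532947]), 'gripper_width': 31.685936856189347}
```

View pics/w4.png

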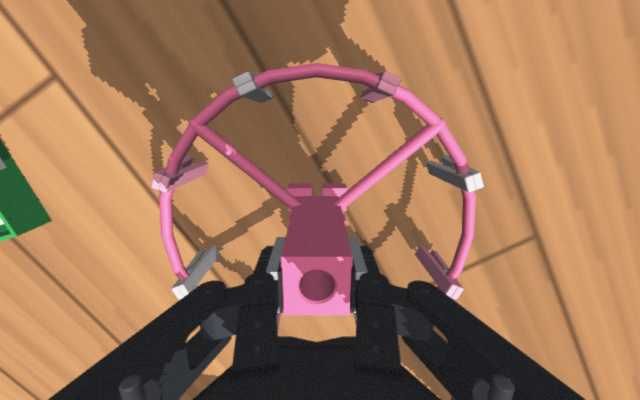

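move_arm([
  [0, 0, -1, 0, 0, 0, 255],
  [0, 0, -4, 0, 0, 0, 255],
  [0, 0, -8, 0, 0, 0, 255],
  [0, 0, -12, 0, 0, 0, 255],
  [0, 0, -15.5, 0, 0, 0, 255],
  [0, 0, -17, 0, 0, 0, 255],
  [0, 0, -17, 0, 0, 0, 255],
  [0, 0, -17, 0, 0, 0, 255],
])

```text
clock: 7.98
position: [556.3, 161.8, 233.1]
ee_rot: [0.261, 0.965, -0.001, -0.002]
contact_force: [-0.4, 0.8, -2.2]
gripper_width: 31.2
```

```bash
cat > bore.py <<'E'
from h import *
def bore(s,im,show=None):
    # dark hole in the neck top; returns tool coords at top plane
    K,T=c2w('wrist',s); zt=s['position'][2]+34
    g=im[240:330,270:365]; h=cv2.cvtColor(g,cv2.COLOR_BGR2HSV)
    b=h[...,2]; m=((b<170)).astype(np.uint8)
    n,l,st,ce=cv2.connectedComponentsWithStats(m)
    out=[]
    for i in range(1,n):
        if 150<st[i,4]<1500: 
            uv=(ce[i][0]+270,ce[i][1]+240); p=atz(K,T,uv,zt)
            out.append((np.round(uv,1),st[i].tolist(),np.round(R.from_quat(s['ee_rot']).inv().apply(p-s['position']),2)))
    return out
E
python3 - <<'E'
from bore import *
im=cv2.imread('pics/w4.png');s=arm.read_state();
s2,im2,d2=snap('wrist','w5');print(s2['clock'],s2['position'],s2['contact_force'],s2['gripper_width'])
print(bore(s2,im2)); print(arm.tip_of('hanger_grip','wrist'))
snap('side','s5')
cv2.imwrite('pics/w5z.png',cv2.resize(im2[200:360,240:400],None,fx=3.5,fy=3.5,interpolation=cv2.INTER_CUBIC))
E
```

```text
7.975 [556.3029893  161.82381998 233.083318  ] [-0.38448648  0.79422543 -2.21203561] 31.23332957562144
[(array([317.6, 284.5]), [29, 29, 39, 32, 957], array([ -0.33,  -0.55, -34.  ]))]
[{'uv': [313.3, 273.2], 'score': 0.82}]
```

View pics/w5z.png

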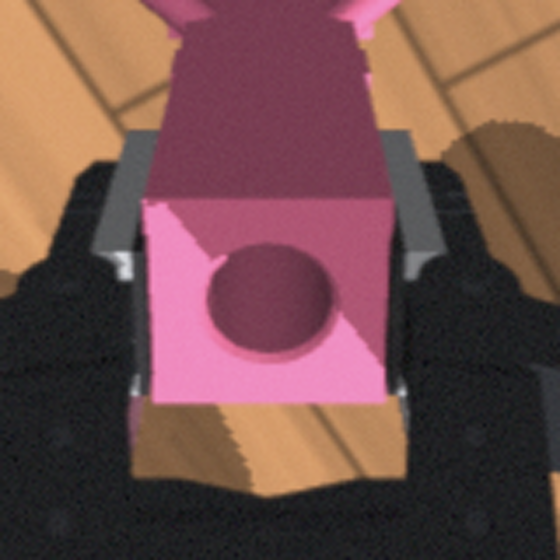

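View pics/s5.png

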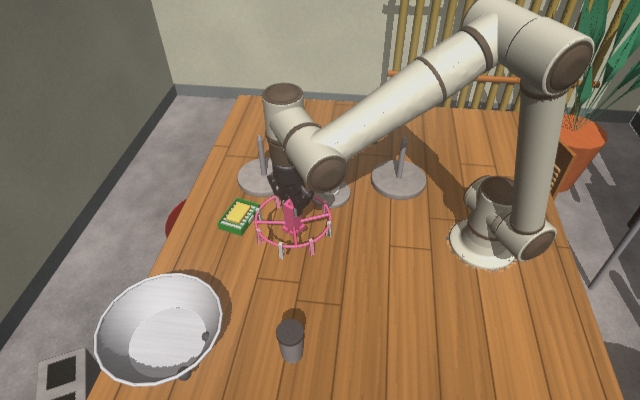

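move_arm([
  [-0.6, -1.6, 0, 0, 0, -3, 255],
  [-1.8, -5, 0, 0, 0, -8, 255],
  [-3.4, -9.8, 0, 0, 0, -14, 255],
  [-5, -14.5, 0, 0, 0, -20, 255],
  [-6.6, -19, 0, 0, 0, -26, 255],
  [-8.2, -23.5, 0, 0, 0, -31, 255],
  [-9.6, -27.5, 0, 0, 0, -36, 255],
  [-10.6, -30.2, 0, 0, 0, -39, 255],
  [-10.9, -31.2, 0, 0, 0, -39.2, 255],
  [-10.9, -31.3, 0, 0, 0, -39.2, 255],
  [-10.9, -31.3, 0, 0, 0, -39.2, 255],
  [-10.9, -31.3, 0, 0, 0, -39.2, 255],
])

```text
clock: 9.62
position: [494.5, -162.3, 235.3]
ee_rot: [-0.079, 0.997, 0.0, 0.0]
contact_force: [1.2, 0.1, -2.2]
gripper_width: 31.2
```

Run:
```python
from bore import *
s2,im2,d2=snap('wrist','w6');print(s2['clock'],s2['position'],s2['contact_force'],s2['gripper_width'],s2['wrist_torque'],s2['joint_vel'])
M=R.from_quat(s2['ee_rot']).as_matrix();print(M.round(4).tolist(),np.degrees(np.arctan2(M[1,0],M[0,0])))
print(bore(s2,im2))
_,im,_=snap('side','s6');snap('top','t6')
cv2.imwrite('pics/s6z.png',cv2.resize(im[80:260,230:430],None,fx=4,fy=3.3,interpolation=cv2.INTER_CUBIC))
```

```text
9.625 [ 494.48785373 -162.27529861  235.2779833 ] [ 1.20551601  0.14056918 -2.22116074] 31.23778348531383 [ 0.02704465 -0.0177621  -0.00134784] [-0.00162762 -0.0009288  -0.00049578 -0.00066297  0.00026264  0.00037911]
[[-0.9875, -0.1577, 0.0001], [-0.1577, 0.9875, 0.0001], [-0.0001, 0.0001, -1.0]] -170.9248519878618
[]
```

View pics/w6.png

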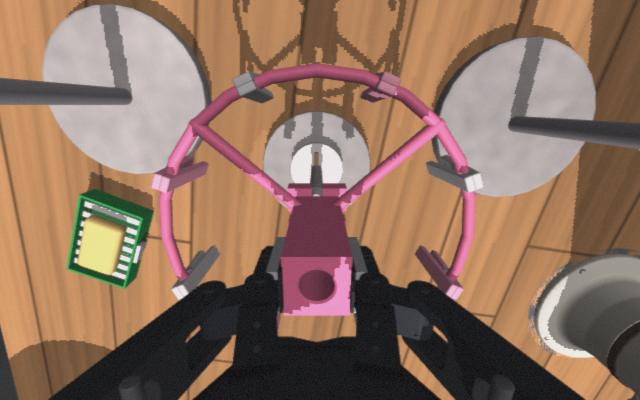

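View pics/s6z.png

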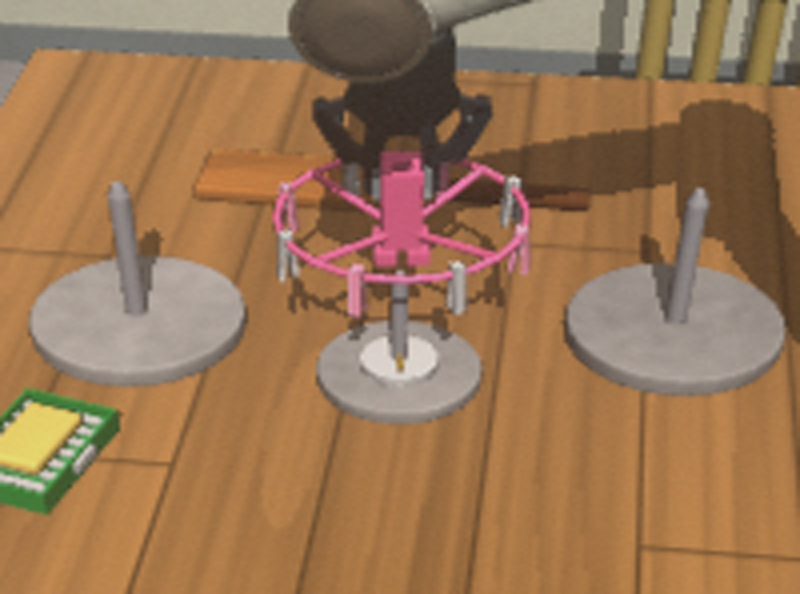

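Run:
```python
from bore import *
s=arm.read_state();im=cv2.imread('pics/w6.png');d=np.load('pics/w6.npy');K,T=c2w('wrist',s);P=cloud(K,T,d)
Rt=R.from_quat(s['ee_rot']).as_matrix();tool=(P-s['position'])@Rt
r=np.hypot(P[...,0]-495,P[...,1]+163)
m=(P[...,2]>27)&(P[...,2]<33)&(r<45);w=P[m];t=tool[m];print('collar tool x',t[:,0].min(),t[:,0].max(),(t[:,0].min()+t[:,0].max())/2,'far y',t[:,1].min(),t[:,1].max())
def circ(m,z,rad):
    from scipy.optimize import least_squares
    c,_=cv2.findContours(m.astype(np.uint8),cv2.RETR_EXTERNAL,cv2.CHAIN_APPROX_NONE)
    c=np.vstack([k[:,0] for k in c if len(k)>10]);q=np.array([(atz(K,T,p,z)-s['position'])@Rt for p in c])[:,:2]
    q=cv2.convexHull(q.astype(np.float32))[:,0]
    q=q[q[:,1]<-2]
    f=least_squares(lambda x:np.hypot(*(q-x).T)-rad,[0,0],loss='soft_l1');print('circ tool',f.x,np.abs(f.fun).mean(),len(q))
circ(m,30,34)
circ((P[...,2]>13)&(P[...,2]<24)&(r<80),18,72)
m=(P[...,2]>45)&(P[...,2]<142)&(r<25);t=tool[m];print('rod x',len(t),t[:,0].min(),t[:,0].max(),np.median(t[:,0]))
h=cv2.cvtColor(im,cv2.COLOR_BGR2HSV)
b=(h[...,0]>12)&(h[...,0]<32)&(h[...,1]>100)&(r<40);v,u=np.nonzero(b);print(len(u),u.min(),u.max(),v.min(),v.max())
q=np.array([(atz(K,T,p,38)-s['position'])@Rt for p in zip(u,v)])[:,:2]
print(np.c_[u,v].mean(0),q.mean(0),np.polyfit(q[:,1],q[:,0],1))
cv2.imwrite('pics/w6z.png',cv2.resize(im[100:200,260:380],None,fx=6,fy=6,interpolation=cv2.INTER_CUBIC))
g=im[245:325,275:360];cv2.imwrite('pics/w6b.png',cv2.resize(g,None,fx=7,fy=7,interpolation=cv2.INTER_CUBIC))
```

```text
collar tool x -33.87715269179281 31.979621146846142 -0.9487657724733332 far y -34.61630397040434 16.028846076625513
circ tool [-1.08406459 -0.83799129] 0.32394189527191697 27
circ tool [-1.15705064 -0.584311  ] 0.3440697917755485 29
rod x 301 -8.062440705092248 5.602013767594854 -1.4397514864536096
292 196 440 153 399
[332.13356164 305.87328767] [ 23.81559121 217.05603362] [ 0.13474059 -5.43066695]
```

View pics/w6z.png

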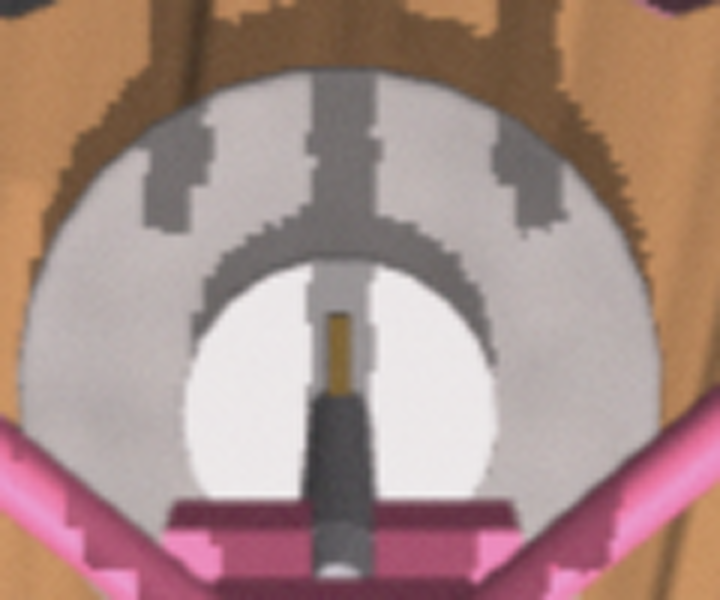

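move_arm([
  [-0.08, -0.02, 0.5, 0, 0, 0, 255],
  [-0.08, -0.02, 1.2, 0, 0, 0, 255],
  [-0.08, -0.02, 2, 0, 0, 0, 255],
  [-0.08, -0.02, 2.6, 0, 0, 0, 255],
  [-0.08, -0.02, 3.0, 0, 0, 0, 255],
  [-0.08, -0.02, 3.4, 0, 0, 0, 255],
  [-0.08, -0.02, 3.8, 0, 0, 0, 255],
  [-0.08, -0.02, 4.2, 0, 0, 0, 255],
  [-0.08, -0.02, 4.2, 0, 0, 0, 255],
  [-0.08, -0.02, 4.2, 0, 0, 0, 255],
])

```text
clock: 11.02
position: [495.2, -163.2, 193.4]
ee_rot: [-0.079, 0.997, -0.0, 0.0]
contact_force: [0.2, 0.7, -2.0]
gripper_width: 31.6
```

Run:
```python
from bore import *
s2,im2,d2=snap('wrist','w7');print(s2['clock'],s2['position'],s2['contact_force'],s2['gripper_width'],s2['wrist_torque'])
_,im,_=snap('side','s7')
cv2.imwrite('pics/s7z.png',cv2.resize(im[80:260,230:430],None,fx=4,fy=3.3,interpolation=cv2.INTER_CUBIC))
g=im2[235:325,270:365];cv2.imwrite('pics/w7b.png',cv2.resize(g,None,fx=6,fy=6,interpolation=cv2.INTER_CUBIC))
```

```text
11.025 [ 495.15229209 -163.20656352  193.44895446] [ 0.17430201  0.70898235 -2.0286639 ] 31.603886838258294 [ 0.04297861 -0.03219494 -0.01700926]
```

View pics/w7b.png

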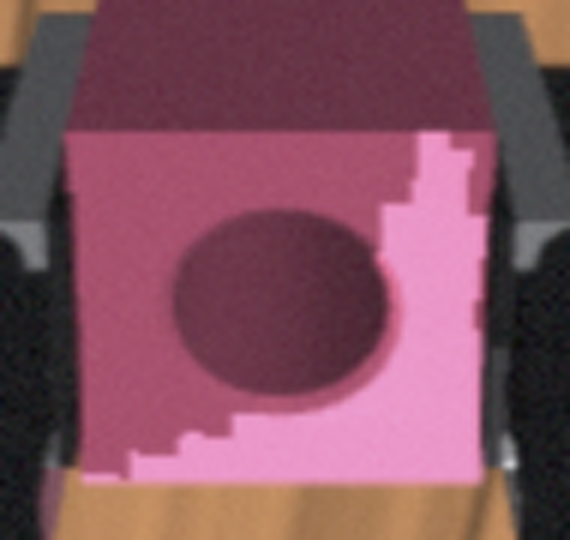

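View pics/s7z.png

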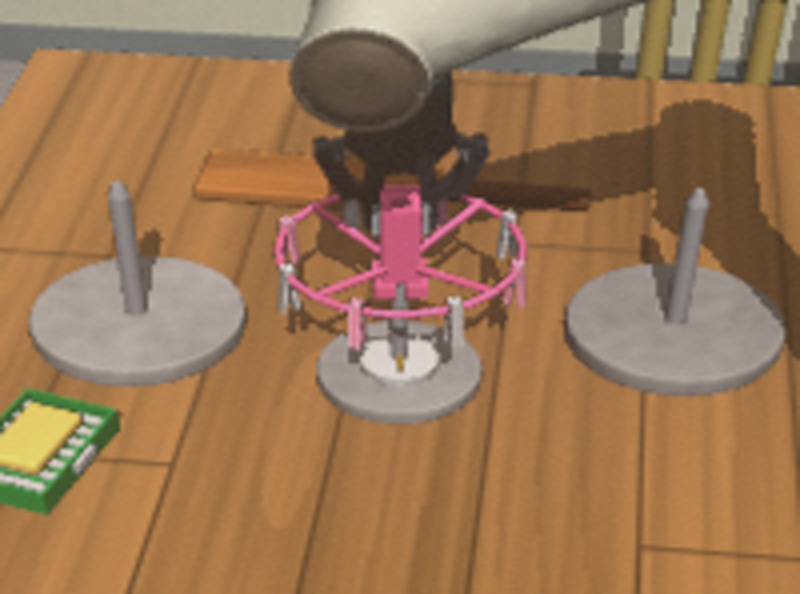

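move_arm([
  [0, 0, 0.5, 0, 0, 0, 255],
  [0, 0, 1, 0, 0, 0, 255],
  [0, 0, 1.5, 0, 0, 0, 255],
  [0, 0, 2.0, 0, 0, 0, 255],
  [0, 0, 2.5, 0, 0, 0, 255],
  [0, 0, 3, 0, 0, 0, 255],
  [0, 0, 3.5, 0, 0, 0, 255],
  [0, 0, 4, 0, 0, 0, 255],
])

```text
clock: 12.12
position: [495.0, -163.2, 153.0]
ee_rot: [-0.079, 0.997, -0.0, 0.0]
contact_force: [-0.3, 0.3, -3.3]
gripper_width: 31.1
```

move_arm([
  [0, 0, 0.6, 0, 0, 0, 255],
  [0, 0, 1.2, 0, 0, 0, 255],
  [0, 0, 1.8, 0, 0, 0, 255],
  [0, 0, 2.4, 0, 0, 0, 255],
  [0, 0, 3, 0, 0, 0, 255],
  [0, 0, 3.5, 0, 0, 0, 255],
  [0, 0, 4, 0, 0, 0, 255],
  [0, 0, 4.3, 0, 0, 0, 255],
  [0, 0, 4.3, 0, 0, 0, 255],
])

```text
clock: 13.25
position: [495.0, -163.2, 110.1]
ee_rot: [-0.079, 0.997, 0.0, -0.0]
contact_force: [0.4, -0.0, -2.7]
gripper_width: 31.2
```

Run:
```python
from bore import *
s2,im2,d2=snap('wrist','w8');print(s2['clock'],s2['position'],s2['contact_force'],s2['gripper_width'],s2['wrist_torque'])
g=im2[100:330,220:420];cv2.imwrite('pics/w8b.png',cv2.resize(g,None,fx=2.6,fy=2.6,interpolation=cv2.INTER_CUBIC))
```

```text
13.25 [ 494.95422725 -163.16648298  110.10009672] [ 0.39750204 -0.00344065 -2.65302251] 31.19846591879036 [-0.01340288 -0.03384576 -0.01660958]
```

View pics/w8b.png

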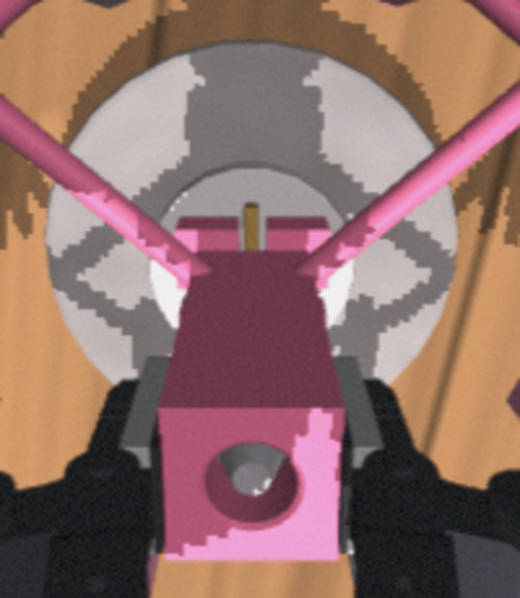

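move_arm([
  [0, 0, 0.15, 0, 0, 0, 255],
  [0, 0, 0.3, 0, 0, 0, 255],
  [0, 0, 0.45, 0, 0, 0, 255],
  [0, 0, 0.6, 0, 0, 0, 255],
  [0, 0, 0.7, 0, 0, 0, 255],
  [0, 0, 0.8, 0, 0, 0, 255],
  [0, 0, 0.8, 0, 0, 0, 255],
])

```text
clock: 14.18
position: [495.0, -163.2, 102.2]
ee_rot: [-0.079, 0.997, 0.0, -0.0]
contact_force: [-0.5, -0.4, -2.8]
gripper_width: 31.4
```

move_arm([
  [0, 0, 0.1, 0, 0, 0, 255],
  [0, 0, 0.2, 0, 0, 0, 255],
  [0, 0, 0.3, 0, 0, 0, 255],
  [0, 0, 0.4, 0, 0, 0, 255],
  [0, 0, 0.48, 0, 0, 0, 255],
  [0, 0, 0.48, 0, 0, 0, 255],
])

```text
clock: 14.92
position: [495.0, -163.2, 97.4]
ee_rot: [-0.079, 0.997, 0.0, -0.0]
contact_force: [-0.9, -0.1, -2.2]
gripper_width: 31.1
```

move_arm([
  [0, 0, 0.05, 0, 0, 0, 255],
  [0, 0, 0.1, 0, 0, 0, 255],
  [0, 0, 0.15, 0, 0, 0, 255],
  [0, 0, 0.15, 0, 0, 0, 255],
])

```text
clock: 15.42
position: [495.1, -163.2, 96.1]
ee_rot: [-0.079, 0.997, -0.0, 0.0]
contact_force: [-0.4, -0.6, -1.4]
gripper_width: 31.3
```

move_arm([
  [0, 0, 0.04, 0, 0, 0, 255],
  [0, 0, 0.08, 0, 0, 0, 255],
  [0, 0, 0.08, 0, 0, 0, 255],
])

```text
clock: 15.8
position: [495.1, -163.3, 96.0]
ee_rot: [-0.079, 0.997, -0.0, 0.0]
contact_force: [-2.7, 1.0, 4.5]
gripper_width: 31.0
```

Run:
```python
from bore import *
s2,im2,d2=snap('wrist','w9');print(s2['clock'],s2['position'],s2['contact_force'],s2['gripper_width'],s2['wrist_torque'])
K,T=c2w('wrist',s2);P=cloud(K,T,d2);print('top z',np.median(P[262:268,300:335,2]))
g=im2[100:330,220:420];cv2.imwrite('pics/w9b.png',cv2.resize(g,None,fx=2.6,fy=2.6,interpolation=cv2.INTER_CUBIC))
```

```text
15.8 [ 495.07001213 -163.28483318   96.03966919] [-2.70374331  0.95254625  4.5362772 ] 31.019470298270065 [ 0.29507209  0.77754478 -0.03798652]
top z 130.18838580806744
```

View pics/w9b.png

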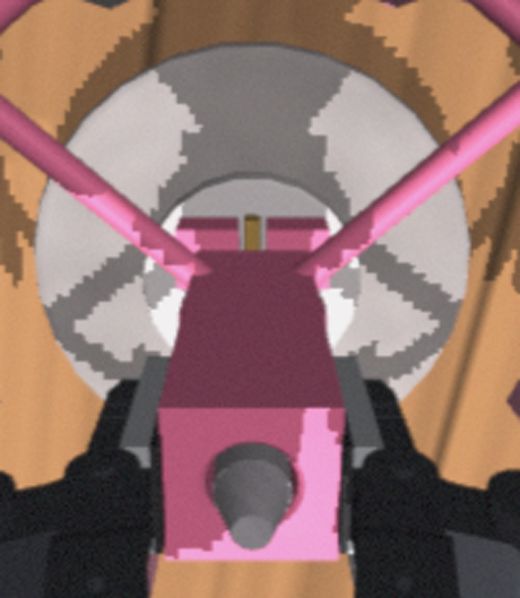

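move_arm([
  [0, 0, -0.05, 0, 0, 0, 0],
  [0, 0, -0.05, 0, 0, 0, 0],
  [0, 0, -0.05, 0, 0, 0, 0],
  [0, 0, -0.05, 0, 0, 0, 0],
  [0, 0, -0.05, 0, 0, 0, 0],
  [0, 0, -0.05, 0, 0, 0, 0],
  [0, 0, -0.05, 0, 0, 0, 0],
  [0, 0, -0.05, 0, 0, 0, 0],
])

```text
clock: 16.85
position: [495.0, -163.2, 95.7]
ee_rot: [-0.079, 0.997, 0.0, -0.0]
contact_force: [-0.6, -0.9, -0.7]
gripper_width: 85.4
```

move_arm([
  [0, 0, -1, 0, 0, 0, 0],
  [0, 0, -3, 0, 0, 0, 0],
  [0, 0, -6, 0, 0, 0, 0],
  [0, 0, -10, 0, 0, 0, 0],
  [0, 0, -14, 0, 0, 0, 0],
  [0, 0, -16, 0, 0, 0, 0],
  [0, -4, -16, 0, 0, 0, 0],
  [0, -4, -16, 0, 0, 0, 0],
  [0, -4, -16, 0, 0, 0, 0],
])

```text
clock: 17.98
position: [500.9, -202.6, 255.8]
ee_rot: [-0.078, 0.997, 0.0, -0.0]
contact_force: [0.1, -0.0, -0.6]
gripper_width: 85.4
```

Run:
```python
from bore import *
s,im,d=snap('wrist','w10');print(s['clock'],s['position'],s['contact_force'],s['gripper_width'])
K,T=c2w('wrist',s);P=cloud(K,T,d);hsv=cv2.cvtColor(im,cv2.COLOR_BGR2HSV)
m=(hsv[...,0]>155)&(hsv[...,0]<178)&(hsv[...,1]>90)
r=np.hypot(P[...,0]-495,P[...,1]+163)
w=P[m&(r<20)&(P[...,2]>124)];print('neck top',len(w),np.median(w,0),w.min(0),w.max(0))
w=w-w.mean(0);print('normal',np.linalg.svd(w)[2][2])
_,i2,_=snap('side','s10');snap('top','t10')
a=np.hstack([im[:, 0:640],i2]);cv2.imwrite('pics/f.png',cv2.resize(a,(800,250)))
cv2.imwrite('pics/w10b.png',cv2.resize(i2[100:300,200:420],None,fx=3,fy=3))
```

```text
17.975 [ 500.94237764 -202.63040172  255.83622551] [ 0.13047118 -0.03427911 -0.63115265] 85.36488378754605
neck top 657 [ 496.42142823 -165.76718407  130.02517472] [ 478.31934333 -181.14196695  124.1347192 ] [ 512.4173076  -146.30804433  132.08697659]
normal [-0.0040372  -0.02294499  0.99972858]
```

View pics/w10.png

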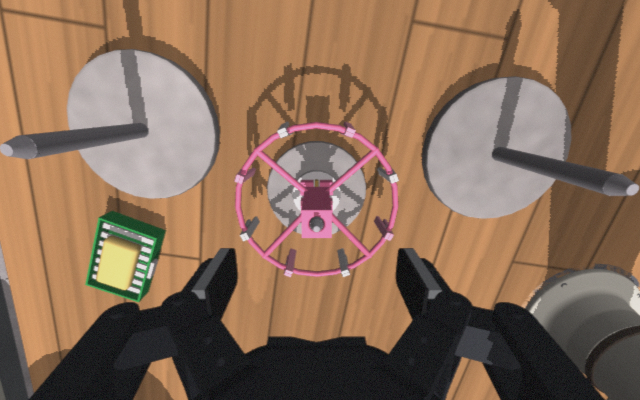

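View pics/w10b.png

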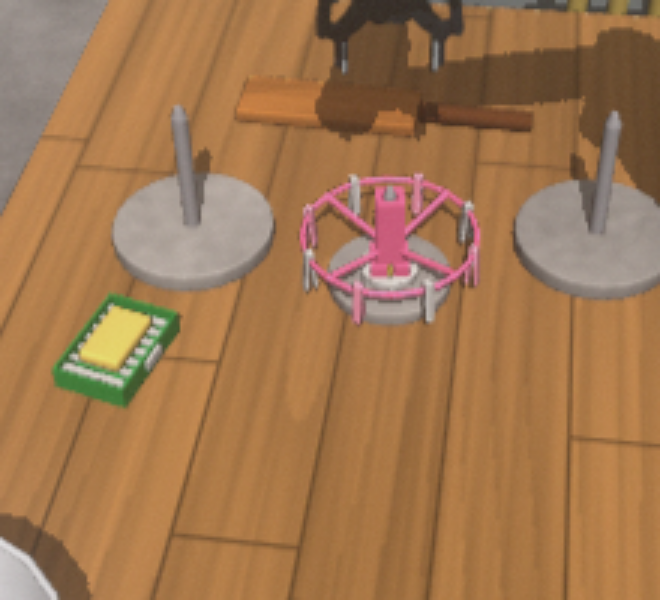

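Top of the neck is at 130.0 mm (underside at 30 mm, on the collar). The hanger stands upright, with the rod tip showing through the bore and the bar in the slot. Nothing touches the robot.

Run:
```python
from bench import arm
print(arm.job_done())
```

```text
the job is handed in; nothing more can be done
None
```

The hanger is on the smallest post, sitting on the white collar with the bar in its slots. I let go of it and handed the job in at about 18 s; no verdict was reported.

**How it went:** I gripped it by the square neck and lowered it level over the rod. I could see the bar's direction in the wrist camera, so I lined the slots up with it before lowering. They dropped over the bar without resistance, so no turning under pressure was needed. The force rose by only about 7 N when the foot met the collar.

**Last checks:**
- **Height:** the top of the neck measured 130.0 mm, which puts the foot at 30 mm, the collar height.
- **Tilt:** a plane fitted to the neck top gave about 0.023 rad off level. That fit included some stray edge points; the limit is 0.05 rad.
- **Position:** the tool was within 0.3 mm of the measured post axis when I released. Afterwards the neck top's median point read about 3 mm off. I put that down to the bore, the rod tip and partial shadow skewing the reading, since the bore can shift only 1.5 mm on the rod.
- **Bystanders:** the soap dish and beater look unmoved in the last side picture. I did not measure them, and I did not look at the tumbler again, but the arm never worked near it.
- **Gripper:** fully open and well clear, with the force reading near zero.

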